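# Size a spacer ring on the stepped taper

### The job

Size the spacer ring that stands on the green mat: slide it gently down over the stepped taper gauge, pushing the black drag collar ahead of it, until the ring stops on its step. Then lift it off, leaving the collar where the ring took it, and stand it upright in the bin of the colour that the collar's needle shows. Do not force the ring (never more than 40 N on the gauge), and leave the other rings and everything else alone.

Things in the scene. Friction and masses are not known exactly. Their poses are not given: they have to be found in the camera images.
- gauge: fixed ring gauge: upright stepped taper on a dark base plate (90 mm in x, y from -50 to 100 mm, 12 mm thick). Origin: underside of the plate on the taper's axis, z up. A ring's underside stops 105 mm above the origin on the yellow step (bore 20 mm), 87 mm on the blue (bore 25), 69 mm on the red (bore 30), to about 1 mm. The stop is hard; come to it slowly (15 mm/s), 12 N is ample, over 40 N is too much.
- gauge_tip (a point): top of the taper, 129 mm above the gauge's origin. The steel tip widens from 8 mm to 17.5 mm over 11 mm; below it three slightly tapered lands, each down to a larger shoulder: yellow 17.5 to 18.5 mm wide, blue 22.5 to 23.5, red 27.5 to 28.5, then a 34 mm wide steel foot.
- gauge_scale (a point): middle of the upright scale plate on the gauge's +y side, 78 mm from the axis, 26 mm wide, up to 126 mm above the gauge's origin, its yellow, blue and red 10 mm zones (top to bottom) facing the gauge's +x. Between it and the taper stands the collar's guide post, 55 mm from the axis, 129 mm high. Keep the fingers off that side: close them along the gauge's x.
- collar (a joint): black drag collar round the taper, 44 mm outside, 37 inside, 8 high, with an arm to the guide post and a needle on the scale. Value in m, growing as it slides down; its top is 117 mm minus the value above the gauge's origin. Starts at 0 to 0.005, slides under about 4 N, stays where left. A ring fully home takes it to about 0.012 (yellow), 0.030 (blue) or 0.048 (red).
- green_mat: fixed green mat 90 x 90 mm, 4 mm thick; the ring to be sized stands on it. Origin: centre of its underside.
- black_mat: fixed black mat, 90 mm along x, 150 mm along y, 4 mm thick; the two other rings stand on it. Origin: centre of its underside.
- ring_a: loose bare aluminium spacer ring, standing on end: 46 mm outside, 48 mm high, about 0.15 kg. The top 4 mm has a 20 mm hole on all three, so they look alike; below it the bore, open at the underside, is 20, 25 or 30 mm (each ring another) and must be found out. Origin: centre of the underside, z along the axis. One is on the green mat, two on the black; which is where changes.
- ring_b: loose bare aluminium spacer ring, standing on end: 46 mm outside, 48 mm high, about 0.15 kg. The top 4 mm has a 20 mm hole on all three, so they look alike; below it the bore, open at the underside, is 20, 25 or 30 mm (each ring another) and must be found out. Origin: centre of the underside, z along the axis. One is on the green mat, two on the black; which is where changes.
- ring_c: loose bare aluminium spacer ring, standing on end: 46 mm outside, 48 mm high, about 0.15 kg. The top 4 mm has a 20 mm hole on all three, so they look alike; below it the bore, open at the underside, is 20, 25 or 30 mm (each ring another) and must be found out. Origin: centre of the underside, z along the axis. One is on the green mat, two on the black; which is where changes.
- bin_yellow: fixed shallow open yellow bin, outside 110 x 110 mm, 30 mm high, walls and floor 4 mm thick; origin: centre of its underside, x and y square to its walls. The three bins change places.
- bin_blue: fixed shallow open blue bin, outside 110 x 110 mm, 30 mm high, walls and floor 4 mm thick; origin: centre of its underside, x and y square to its walls. The three bins change places.
- bin_red: fixed shallow open red bin, outside 110 x 110 mm, 30 mm high, walls and floor 4 mm thick; origin: centre of its underside, x and y square to its walls. The three bins change places.
- glue: white plastic bottle with a red cap, 60 mm wide, 170 mm high; a bystander, to be left where it is. Origin at its underside.
- driver: screwdriver lying down; a bystander, to be left where it is. Origin at its underside.
- offcut: light wooden offcut, 160 x 60 x 45 mm; a bystander, to be left where it is. Origin at its underside.
- hammer: hammer lying down; a bystander, to be left where it is. Origin at its underside.
Mind the look-alikes: they are no part of the job. What is shaped like the gauge but purple or turquoise is not meant.

How it is judged:
By the outcome, as a careful person would: the job done as asked, in the order asked, and still so for the second after the job is handed in, with the robot touching nothing.
It also fails if it takes over 54 s, if anything falls off the work surface, if the arm or the gripper's body presses on something with over 40 N, if the wrist force passes 120 N, or if a joint passes its speed limit or range.

### The arm

A 6-joint arm with a two-finger parallel gripper is mounted at the origin on the work surface. World frame = base frame: x ahead of the robot, y to its left, z up, the work surface at z = 0. Lengths are in mm, angles in rad, forces in N, time in s.
With the tool pointing down it reaches from about 375 to 900 mm from the base axis. Payload 3.1 kg.
Tool frame: the origin (TCP) lies between the finger pads; the fingertips stand 19 mm ahead of it and the grasp point (between the pads) is the TCP (env.finger_overhang is the distance from the TCP to the fingertips, in mm); z points along the fingers, y is the direction in which the jaws open and shut (so a half turn about z gives the same grasp; the last joint's range is limited). The gripper opens to 87 mm and grips with 3 to 60 N. Pads are 19 mm wide; open, the fingers measure 117 mm over their backs; the gripper's body (75 mm by 190 mm) begins 51 mm behind the grasp point.
Start: joints at [1.046, 0.527, 1.433, -0, 1.181, -0.178], TCP at [212.39, 587.782, 241.548] pointing down, gripper open.
Joint ranges: [-3.08, 3.08], [-0.75, 2.2], [0.22, 2.44], [-1.43, 4.57], [0, 2.65], [-2.85, 2.85]. Speed limits (rad/s): [2.79, 2.79, 3.14, 3.14, 3.14, 3.14].

### API

Orientations are given as a rotation vector (axis times angle).
In Python, from station import env gives the robot as it stands.
- The arm moves only by the shell command python3 -m handwheel 'ROWS' [OPENING]. ROWS is JSON, a list of rows, each a list of 2 entries, a list of its own where there are three numbers: the shift along the world's x, y, z in mm, then the turn, a rotation vector about the world's x, y, z in rad. A call has 1 to 20 rows; each row shifts and turns the commanded pose from where the row before left it; what a row does not reach is not made up. A row lasts 1/10 s, in which the tool goes at most 50 mm and 8.59 degrees, less where a joint would pass 70% of its speed; a pose out of reach is approached as far as the arm can. A call is refused whole if a number of a shift passes 50 or a number of a turn 0.15, either way. A call with a gripper value outside its range is refused whole. OPENING is the gripper's target within -1 to 1 (fully open at 1, half-way at 0, shut at -1), set as the call begins (- or left out, the last holds). The fingers move at their own pace and stop on an object; the grip force is fixed at half the most. Time passes only in rows, so rows that do not move let the fingers close. It gives the time, the measured TCP pose, the force and the opening at its end, in the units of the state.
- env.sense(): the state, without advancing time (a new reading comes with each control period).
- env.snapshot(name): name is "scene" or "top"; returns a dict with "color" (384x512x3 uint8, red, green, blue), "fov_y" (degrees; the focal length in pixels is half the picture's height over the tangent of half this angle, whatever the lens; pixels are square), "cx", "cy" (the principal point, pixels), "k1" (the pictures are not rectified: a ray, as slopes to the right and down, at radius r is drawn at 1 + k1 r^2 times it, then the intrinsics apply), "R" (3x3) and "t" (3): a world point X has camera coordinates R X + t. Camera axes: x right, y down, z forward; pixel columns grow to the right and rows downward; lengths in mm; the calibration is good to about 2 mm. A picture is of the moment at which its call begins. There is no depth.
- env.hand_in(): hands the job in, once; it reports no verdict.
The state is a dict: "clock": time; "qpos": joint angles; "joint_vel": joint speeds; "tau": joint torques, N m; "ee_pos": TCP position; "tcp_rot": TCP orientation; "contact_force": force on the tool from outside, world axes, zero at the start; "ft_torque": the same for the moment, N m; "opening": finger opening in mm.
Only numpy, scipy, OpenCV 4.12 (cv2) and the standard library are available. Lean on these libraries where they do the work, as an engineer would, in place of code of your own. Each camera call takes 0.05 s, during which the arm holds its last target.

## Working session

There is one attempt and no reset: what is moved stays moved. The work goes in short steps, Python scripts to look and compute and a shell command to move; the robot and the scene stay as the last step left them, time stands still between calls to the robot, and variables do not carry over. Pictures are saved under pics/ and viewed, and the job is handed in when it is done.

```bash
mkdir -p pics; ls; cat > snap.py <<'E'
import sys,cv2,pickle
from station import env
for n in ("scene","top"):
    s=env.snapshot(n)
    pickle.dump(s,open(f"pics/{sys.argv[1]}_{n}.pkl","wb"))
    cv2.imwrite(f"pics/{sys.argv[1]}_{n}.png",s["color"][:,:,::-1])
    print(n,s["fov_y"],s["cx"],s["cy"],s["k1"],s["R"],s["t"])
print({k:v for k,v in env.sense().items() if k in("clock","ee_pos","tcp_rot","contact_force","opening")})
E
python3 snap.py a
```

```text
pics
scene 44.36666484473197 251.15658161331183 190.47891329524055 -0.02263996301843091 [[-0.56595377  0.8241971  -0.01988637]
 [ 0.50654904  0.32859998 -0.79713871]
 [-0.65046475 -0.46121708 -0.60346865]] [ 244.68667439 -152.38092059 1680.02731188]
top 56.300016878620035 256.2580171984374 187.15833813880872 -0.09411506582295134 [[-0.02816972 -0.99957116  0.00799723]
 [-0.99589766  0.02737617 -0.08624612]
 [ 0.0859902  -0.01039396 -0.99624176]] [  24.41314757  493.51221527 1160.40187322]
{'clock': 0.1, 'ee_pos': array([212.0781753 , 587.25531664, 240.67096641]), 'tcp_rot': array([-5.41860388e-01, -3.09382459e+00,  2.90725226e-03]), 'contact_force': array([-0.17129497, -0.19415923,  0.21493658]), 'opening': 87.09608831273015}
```

View pics/a_scene.png

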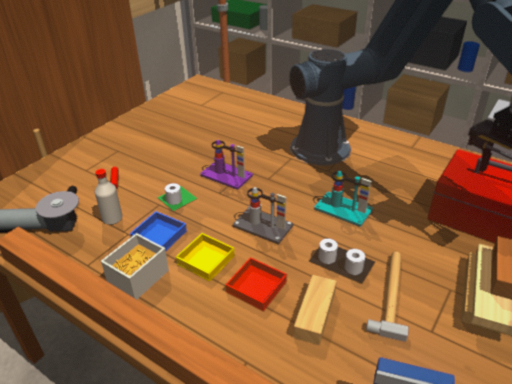

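View pics/a_top.png

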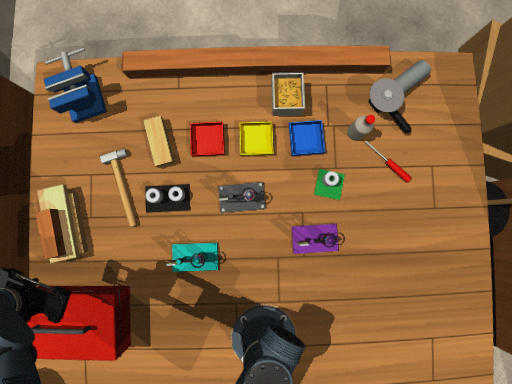

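The target ring stands on the green mat at scene (173,190) and top (331,178). The grey gauge is at scene (263,213) and top (245,197). Things that could be mistaken for them:
- Gauge: the purple gauge at top (317,239) and the turquoise one at top (197,257).
- Ring: the two rings on the black mat at top (157,196) and (176,194).

Next is a close crop to check the choice.

```bash
python3 - <<'E'
import cv2,numpy as np
t=cv2.imread("pics/a_top.png");s=cv2.imread("pics/a_scene.png")
def c(im,x0,y0,x1,y1,f):return cv2.resize(im[y0:y1,x0:x1],None,fx=f,fy=f,interpolation=cv2.INTER_CUBIC)
a=c(t,210,165,360,225,5);cv2.imwrite("pics/c1.png",a)
b=c(s,150,170,300,250,5);cv2.imwrite("pics/c2.png",b)
E
```

```text
(no output)
```

View pics/c1.png

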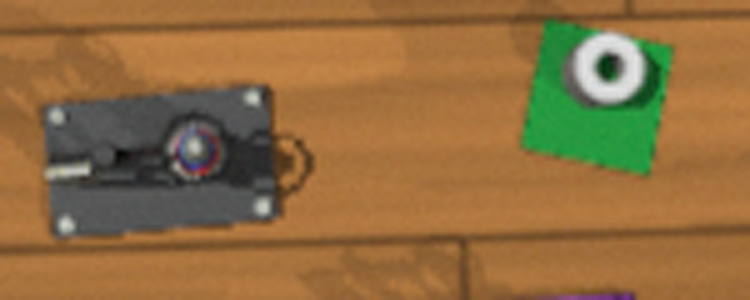

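View pics/c2.png

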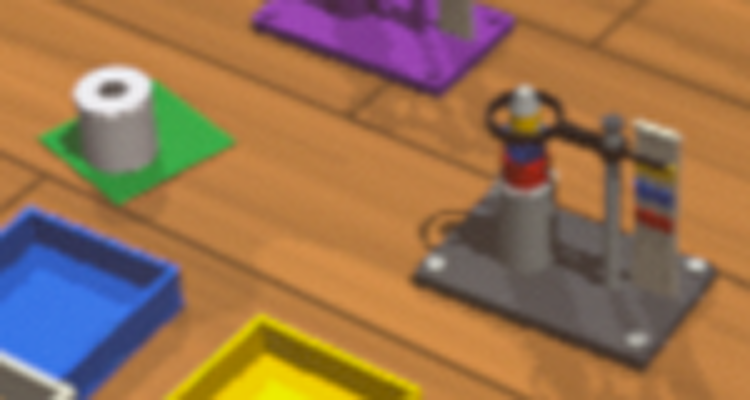

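The crops confirm the choice. The grey gauge has its scale toward world +y, and its collar sits high on the taper. The bare ring is on the green mat. Next I'll measure the positions.

```bash
cat > geo.py <<'E'
import numpy as np,pickle,cv2
def load(tag,n): return pickle.load(open(f"pics/{tag}_{n}.pkl","rb"))
def ray(s,u,v):
    f=192/np.tan(np.radians(s["fov_y"]/2))
    K=np.array([[f,0,s["cx"]],[0,f,s["cy"]],[0,0,1.]])
    p=cv2.undistortPoints(np.array([[[u,v]]],float),K,np.array([s["k1"],0,0,0,0.]))[0,0]
    R=np.array(s["R"]);t=np.array(s["t"])
    return -R.T@t, R.T@np.array([p[0],p[1],1])
def plane(s,u,v,z):
    o,d=ray(s,u,v); return o+d*(z-o[2])/d[2]
def tri(s1,p1,s2,p2):
    A=[];b=[]
    for s,p in((s1,p1),(s2,p2)):
        o,d=ray(s,*p);d/=np.linalg.norm(d);P=np.eye(3)-np.outer(d,d);A.append(P);b.append(P@o)
    return np.linalg.lstsq(np.vstack(A),np.hstack(b),rcond=None)[0]
def proj(s,X):
    c=np.array(s["R"])@np.array(X,float)+np.array(s["t"]);f=192/np.tan(np.radians(s["fov_y"]/2))
    x=c[:2]/c[2];x=x*(1+s["k1"]*(x@x));return x*f+[s["cx"],s["cy"]]
E
python3 - <<'E'
from geo import *
T=load("a","top");S=load("a","scene")
def blobs(im,m,amin=15):
    n,l,st,c=cv2.connectedComponentsWithStats(m.astype(np.uint8))
    return [(c[i].round(2),st[i]) for i in range(1,n) if st[i][4]>=amin]
for n,s in(("top",T),("scene",S)):
    im=s["color"].astype(int);h=cv2.cvtColor(s["color"],cv2.COLOR_RGB2HSV)
    H,Sa,V=[h[:,:,i] for i in range(3)]
    print(n)
    for nm,lo,hi in(("green",45,80),("blue",105,122),("yellow",25,34),("red",0,4)):
        for c,st in blobs(im,(H>=lo)&(H<=hi)&(Sa>140)&(V>70),60):
            print(nm,c,st,plane(s,*c,4).round(1))
    for c,st in blobs(im,(Sa<35)&(V>150),3): print("white",c,st)
E
```

```text
top
green [328.39 186.51] [315 169  29  31 453] [ 491.  -231.8    4. ]
blue [63.11 75.48] [ 44  66  39  20 281] [913.5 687.    4. ]
blue [93.48 95.45] [ 82  74  20  43 211] [833.2 571.    4. ]
blue [68.9  97.38] [ 50  87  39  22 344] [830.8 661.1   4. ]
blue [ 74.2  114.77] [ 69 109  13  12  79] [766.6 638.9   4. ]
blue [306.47 137.77] [ 289  120   36   35 1037] [ 659.2 -164.8    4. ]
yellow [257.14 138.54] [239 122  35  33 949] [660.6   2.8   4. ]
red [369.78 119.  ] [365 115  10   9  68] [ 720.8 -387.9    4. ]
red [206.81 138.72] [ 190  122   34   34 1033] [664.8 173.4   4. ]
red [398.27 170.38] [386 159  25  23 198] [ 539.7 -476.4    4. ]
red [ 78.93 329.94] [  26  293   91   67 4268] [ 31.8 618.    4. ]
white [75.22 50.91] [68 48 16  7 32]
white [61.18 59.74] [ 46  51  22  19 102]
white [295.27  76.73] [279  73  24  18  41]
white [64.04 80.47] [46 74 37 14 55]
white [272.92  76.69] [272  74   4   7  13]
white [66.9  91.67] [48 85 38 15 60]
white [387.84  93.16] [384  89   8   9  50]
white [275.58 103.42] [273  94  14  15  40]
white [303.1 101.4] [301  95   4  13  20]
white [294. 
[... 1731 characters left out ...]
  6]
white [172.29 188.32] [165 184  15  10 108]
white [254.67 188.33] [254 188   2   2   3]
white [ 56.67 203.52] [ 36 192  42  24 690]
white [ 16.78 213.12] [  0 210  35   7 206]
white [236.5 222. ] [235 221   4   3   8]
white [288.8 222.6] [288 222   3   2   5]
white [149.42 242.7 ] [131 233  34  25  84]
white [277.  237.5] [276 237   3   2   6]
white [328.25 245.14] [320 239  18  13 164]
white [355.41 255.68] [346 249  19  14 185]
white [106.12 263.42] [102 260  10   8  26]
white [141.5 267.5] [140 266   4   4   4]
white [121.   272.86] [114 269  16   9  21]
white [134.   273.67] [132 272   5   4   6]
white [388.29 326.95] [368 320  40  15 322]
white [401.52 377.46] [377 371  53  13 149]
```

```bash
python3 - <<'E'
from geo import *
T=load("a","top");S=load("a","scene")
print("ring top-view z52",plane(T,331.4,178.1,52), "scene",plane(S,172.3,188.3,52))
sc=np.array([plane(T,*p,14)[:2] for p in((260.17,184.17),(220.5,187.5),(262.29,206.),(222.8,209.6))])
print(sc.round(1)); c=sc.mean(0)
d=(sc[1]-sc[0]+sc[3]-sc[2])/2; print("len y",np.linalg.norm(d)); u=d/np.linalg.norm(d); print("ydir",u,"yaw",np.degrees(np.arctan2(-u[0],u[1])))
ss=np.array([plane(S,*p,14)[:2] for p in((236.5,222),(288.8,222.6),(277,237.5))]);print(ss.round(1))
print("axis from screws",c-25*u)
for p in((248.6,193.8),(249,194.6)): print("tip top",plane(T,*p,129))
print("tip scene",plane(S,255,187.6,127),"tri",tri(T,(249,194.4),S,(255,188)))
for n,s,(x0,y0,x1,y1),z in(("t",T,(225,180,275,215),7),("s",S,(240,180,270,225),12)):
    cv2.imwrite(f"pics/g_{n}.png",cv2.resize(s["color"][y0:y1,x0:x1,::-1],None,fx=z,fy=z,interpolation=cv2.INTER_NEAREST))
E
```

```text
ring top-view z52 [ 514.05221221 -232.68992435   52.        ] scene [ 517.75125004 -228.2290446    52.        ]
[[504.2  -2.7]
 [496.7 129.1]
 [431.7  -7.5]
 [423.4 123. ]]
len y 131.34393665322517
ydir [-0.05993171  0.99820248] yaw 3.435892699034298
[[502.3  -2.4]
 [422.9 123.8]
 [494.  128.6]]
axis from screws [465.51705502  35.50211885]
tip top [465.42505572  35.21918901 129.        ]
tip top [462.99899816  34.08857223 129.        ]
tip scene [461.7842369   36.01985261 127.        ] tri [463.04089583  35.22603996 126.12867344]
```

View pics/g_t.png

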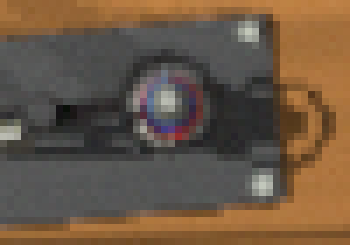

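View pics/g_s.png

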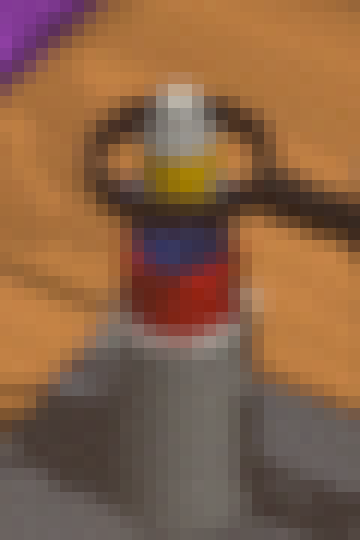

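```bash
python3 -m handwheel '[[[25,-42,0],[0,0,-0.06]],[[25,-42,0],[0,0,-0.06]],[[25,-42,0],[0,0,-0.06]],[[25,-42,0],[0,0,-0.06]],[[25,-42,0],[0,0,-0.06]],[[25,-42,0],[0,0,-0.06]],[[25,-42,0],[0,0,-0.06]],[[25,-42,0],[0,0,-0.06]],[[25,-42,0],[0,0,-0.06]],[[9,-48,0],[0,0,-0.06]],[[9,-48,0],[0,0,-0.06]],[[9,-48,0],[0,0,-0.06]],[[9,-48,0],[0,0,-0.06]],[[9,-48,0],[0,0,-0.06]],[[9,-48,0],[0,0,-0.06]],[[9,-48,0],[0,0,-0.06]],[[9,-48,0],[0,0,-0.06]],[[9,-48,0],[0,0,-0.06]]]' 1
```

```text
clock: 1.9
ee_pos: [518.2, -224.1, 241.2]
tcp_rot: [-2.059, -2.372, -0.0]
contact_force: [0.7, 0.9, 0.8]
opening: 87.2
```

```bash
python3 -m handwheel '[[[-2.5,-7,-35],[0,0,-0.04]],[[0,0,-45],[0,0,-0.04]],[[0,0,-45],[0,0,0]],[[0,0,0],[0,0,0]],[[0,0,0],[0,0,0]]]'; python3 snap.py b | tail -1; python3 - <<'E'
from geo import *
T=load("b","top");S=load("b","scene")
for n,s,(x0,y0,x1,y1) in(("t",T,(290,150,370,210)),("s",S,(130,130,230,215))):
    cv2.imwrite(f"pics/b2_{n}.png",cv2.resize(s["color"][y0:y1,x0:x1,::-1],None,fx=7,fy=7,interpolation=cv2.INTER_NEAREST))
E
```

```text
clock: 2.4
ee_pos: [515.6, -229.0, 116.2]
tcp_rot: [-2.148, -2.29, 0.001]
contact_force: [-0.2, 0.4, -0.1]
opening: 86.9
{'clock': 2.5, 'ee_pos': array([ 517.38716716, -230.01586072,  118.79738736]), 'tcp_rot': array([2.14577293e+00, 2.28871295e+00, 9.31012337e-04]), 'contact_force': array([0.51539193, 0.0355801 , 0.43675505]), 'opening': 87.13498839592923}
```

View pics/b2_s.png

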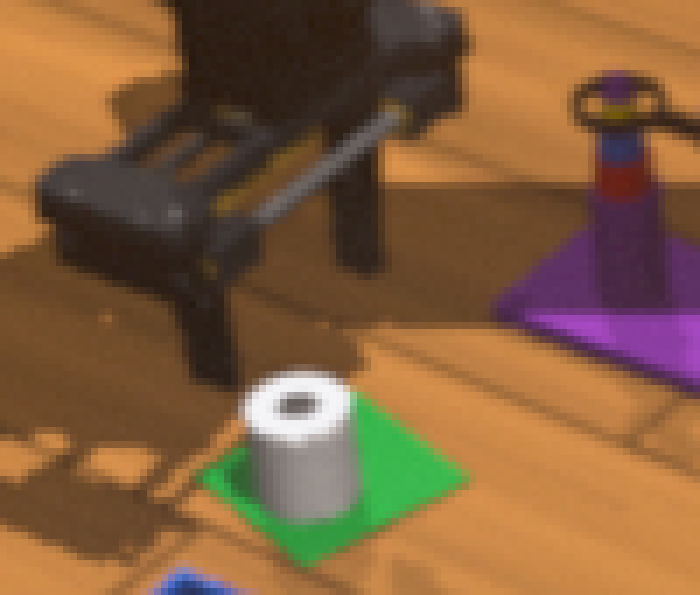

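View pics/b2_t.png

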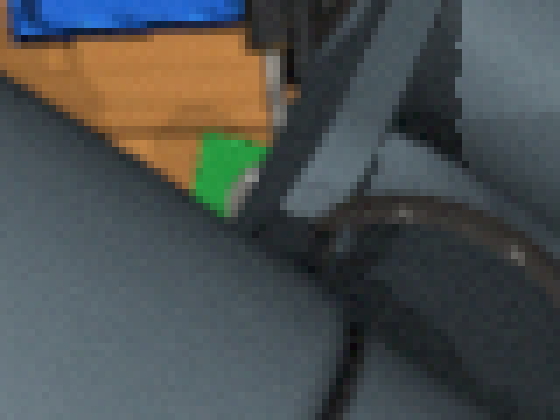

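```bash
python3 - <<'E'
from geo import *
S=load("b","scene");T=load("b","top")
print(proj(S,(516,-230,97.5)), plane(S,170.9,176.0,97.5))
im=S["color"];h=cv2.cvtColor(im,cv2.COLOR_RGB2HSV);m=((h[:,:,1]<35)&(h[:,:,2]>150)).astype(np.uint8)
n,l,st,c=cv2.connectedComponentsWithStats(m)
print([(c[i].round(1),st[i]) for i in range(1,n) if 150<c[i][0]<200 and 170<c[i][1]<210])
# expected ring outline check
for p in((515,-231),):
    print([proj(S,(p[0]+23*np.cos(a),p[1]+23*np.sin(a),52)).round(1) for a in np.arange(0,6.28,.785)], proj(S,(*p,52)))
E
```

```text
[170.39488751 175.49964474] [ 517.10003942 -226.99436443   97.5       ]
[(array([173.2, 190.6]), array([165, 183,  15,  20, 165], dtype=int32))]
[array([167. , 191.4]), array([172.6, 192.1]), array([178., 190.]), array([179.9, 186.6]), array([177.3, 183.8]), array([171.9, 183.1]), array([166.6, 185.1]), array([164.6, 188.5])] [172.22965166 187.54123631]
```

The ring's outline agrees with about (515,-231), and the fingers sit over it within 2 mm. Next I descend and grip.

```bash
python3 -m handwheel '[[[-0.5,-1.5,-20],[0,0,0]],[[0,0,-25],[0,0,0]],[[0,0,-20],[0,0,0]],[[0,0,-8],[0,0,0]],[[0,0,-3.5],[0,0,0]],[[0,0,0],[0,0,0]],[[0,0,0],[0,0,0]]]'; python3 -m handwheel '[[[0,0,0],[0,0,0]],[[0,0,0],[0,0,0]],[[0,0,0],[0,0,0]],[[0,0,0],[0,0,0]],[[0,0,0],[0,0,0]],[[0,0,0],[0,0,0]]]' -1
```

```text
clock: 3.2
ee_pos: [516.3, -231.2, 41.5]
tcp_rot: [2.147, 2.29, 0.001]
contact_force: [0.5, 1.2, -0.6]
opening: 87.1
clock: 3.8
ee_pos: [515.3, -230.7, 40.0]
tcp_rot: [-2.149, -2.291, 0.0]
contact_force: [-1.7, -0.4, 0.4]
opening: 46.7
```

```bash
python3 -m handwheel '[[[0,0,10],[0,0,0]],[[0,0,30],[0,0,0]],[[0,0,35],[0,0,0]],[[0,0,35],[0,0,0]],[[0,0,35],[0,0,0]],[[0,0,15],[0,0,0]],[[-6,33,0],[0,0,0]],[[-7,38,0],[0,0,0]],[[-7,38,0],[0,0,0]],[[-7,38,0],[0,0,0]],[[-7,38,0],[0,0,0]],[[-7,38,0],[0,0,0]],[[-6.5,28,0],[0,0,0]],[[-3,14,0],[0,0,0]],[[0,0,0],[0,0,0]],[[0,0,0],[0,0,0]],[[0,0,-10],[0,0,0]],[[0,0,-5],[0,0,0]],[[0,0,0],[0,0,0]],[[0,0,0],[0,0,0]]]'; python3 snap.py d | tail -1; python3 - <<'E'
from geo import *
T=load("d","top");S=load("d","scene")
for n,s,(x0,y0,x1,y1) in(("t",T,(200,150,300,220)),("s",S,(210,120,310,220))):
    cv2.imwrite(f"pics/d2_{n}.png",cv2.resize(s["color"][y0:y1,x0:x1,::-1],None,fx=6,fy=6,interpolation=cv2.INTER_NEAREST))
E
```

```text
clock: 5.8
ee_pos: [464.8, 33.7, 184.5]
tcp_rot: [-2.15, -2.29, 0.001]
contact_force: [0.2, -0.7, -1.6]
opening: 45.0
{'clock': 5.9, 'ee_pos': array([465.05775986,  33.9370232 , 184.95225611]), 'tcp_rot': array([-2.14991108e+00, -2.29068121e+00,  6.04169763e-05]), 'contact_force': array([-0.6519285 , -0.36189105, -2.21807121]), 'opening': 44.84261414197467}
```

View pics/d2_s.png

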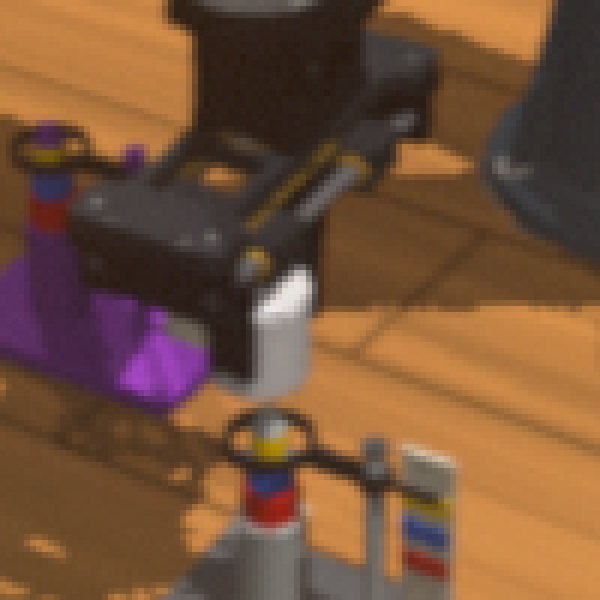

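View pics/d2_t.png

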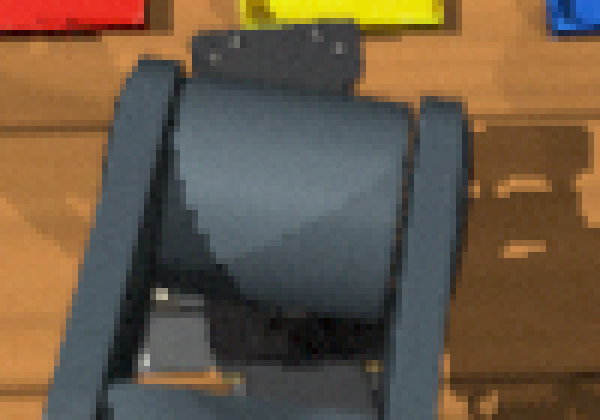

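```bash
python3 - <<'E'
from geo import *
S=load("d","scene");T=load("a","top")
a=np.linspace(0,6.28,90)
def ext(x,y,z,r):
    P=np.array([proj(S,(x+r*np.cos(t),y+r*np.sin(t),z)) for t in a]); return P[:,0].min().round(2),P[:,0].max().round(2),P[:,1].min().round(2),P[:,1].max().round(2)
print("ring bottom pred",ext(464.9,34,149,23),"top",ext(464.9,34,197,23))
for g in((464.5,35),(466,35),(464.5,36.5)):
    print(g,"tip",ext(*g,129,4),"yel top118",ext(*g,118,8.75),"foot top",ext(*g,69,17), "top tip",proj(T,(*g,129)).round(2), "foot", proj(T,(*g,69)).round(2))
im=S["color"].astype(int)
for r in (176,178,180,182,184): print(r,im[r,240:268].sum(1)//3)
for r in (187,188,189,190,191,192,193,194,196,200,203,205,210,212): print(r,im[r,244:266].tolist() if 0 else im[r,244:266].sum(1)//3)
print("col254 ", [(r,int(im[r,254].sum()//3)) for r in range(178,198)])
E
```

```text
ring bottom pred (np.float64(245.11), np.float64(262.12), np.float64(176.48), np.float64(186.5)) top (np.float64(244.6), np.float64(262.02), np.float64(161.87), np.float64(171.69))
(464.5, 35) tip (np.float64(252.65), np.float64(255.59), np.float64(186.52), np.float64(188.27)) yel top118 (np.float64(250.99), np.float64(257.38), np.float64(188.69), np.float64(192.55)) foot top (np.float64(248.41), np.float64(260.53), np.float64(200.77), np.float64(208.38)) top tip [248.68 194.11] foot [248.93 195.38]
(466, 35) tip (np.float64(252.34), np.float64(255.28), np.float64(186.79), np.float64(188.55)) yel top118 (np.float64(250.68), np.float64(257.07), np.float64(188.96), np.float64(192.83)) foot top (np.float64(248.1), np.float64(260.23), np.float64(201.05), np.float64(208.67)) top tip [248.67 193.61] foot [248.92 194.91]
(464.5, 36.5) tip (np.float64(253.11), np.float64(256.04), np.float64(186.69), np.float64(188.45)) yel top118 (np.float64(251.45), np.float64(257.83), np.float64(188.87), np.float64(192.73)) foot top (np.float64(248.84), np.float64(260.97), np.float64(200.95), np.float64(20
[... 1496 characters left out ...]
123 121 114  94  74  68  68  69  63  60  57  63  92 125 139
 140 142 140 137]
203 [103 118 127 133 133 116  80  58  53  58  64  73  77  76  70  86 119 143
 141 140 137 139]
205 [135 128 118 109 110 105  84  59  55  57  62  65  69  68  72  90 125 151
 145 141 142 142]
210 [128 112  92  85  89  84  77  80  84  93 101 110 113 115 111 108 100 104
 121 130 135 137]
212 [ 89  97 100  94  86  75  76  79  87  95 103 107 112 114 114 109  97  96
 103 105 104 107]
col254  [(178, 139), (179, 140), (180, 140), (181, 140), (182, 142), (183, 141), (184, 142), (185, 141), (186, 129), (187, 106), (188, 84), (189, 84), (190, 101), (191, 119), (192, 122), (193, 113), (194, 97), (195, 91), (196, 73), (197, 46)]
```

```bash
python3 - <<'E'
from geo import *
S=load("d","scene");A=load("a","scene")
for nm,s,rows,c0,c1 in(("ring",S,(172,176,180,182,183,184,185),240,266),("gauge now",S,(189,191,192,193,194,203,205,212,214,216,218,220),243,266)):
    h=cv2.cvtColor(s["color"],cv2.COLOR_RGB2HSV)
    print(nm)
    for r in rows: print(r,h[r,c0:c1,1])
im=S["color"].astype(int);print("reds");
for r in(203,204,205): print(r,(im[r,244:266,0]-im[r,244:266,1]))
E
```

```text
ring
172 [ 75  88  91  78  97 103 101 107 100 113  89  33  11   8   7   9  12  15
  16  18  19  36 113 164 168 166]
176 [ 57  40  43  48  62  79 101  99 110 101 113  70  36  22  21  19  24  19
  21  17  25  72 144 164 167 162]
180 [160 161 161 159 145  99 113 121 110 124 113  74  29  22  19  19  18  22
  22  19  29  75 141 163 164 164]
182 [162 162 161 150 110  61  30  37  53  71  87  66  33  22  19  20  20  20
  19  22  49 106 154 163 166 165]
183 [162 157 156 119  94  84  54  28  28  36  41  36  23  18  19  22  18  18
  19  29  77 133 163 164 165 164]
184 [161 151 122 102 133 142 104  63  38  28  23  18  23  18  19  19  19  25
  35  65 117 154 164 164 163 165]
185 [154 125  96 131 161 163 149 128  99  74  54  40  29  26  29  32  42  63
  93 127 156 163 164 165 165 163]
gauge now
189 [163 163 163 163 162 158 155 136 105  50  26  23  21  22  40  92 132 140
 157 160 164 158 162]
191 [159 163 165 162 150 132 147 151 125  60  19  15  10  21  67 134 162 152
 136 151 165 166 162]
192 [150 154 159 156 147 155 160 166 161 122  61  41  38  65 123 165 167 163
 141 145 160 162 167]
193 [152 15
[... 373 characters left out ...]
65 164 164]
212 [136  75  22  12  21  25  37  42  39  35  33  28  25  24  26  26  27  32
  43  54  87 118 139]
214 [65 51 54 55 57 54 47 44 41 35 33 29 27 28 24 24 27 42 25 17 14 10 14]
216 [54 53 55 50 57 52 44 46 40 37 34 28 25 26 23 26 27 42 30 22 16 19 14]
218 [39 50 54 52 57 54 57 47 40 38 30 28 27 24 21 21 35 44 45 33 25 21 16]
220 [19 29 36 44 46 56 54 52 45 39 34 30 25 24 23 26 28 43 54 43 39 39 36]
reds
203 [ 52  58  63  63  63  57  54  63  67  68  76 105 129 123 101  60  55  64
  67  68  67  67]
204 [ 54  52  53  57  54  47  45  56  68  79  93 111 122 120  95  53  38  50
  65  70  70  68]
205 [ 65  62  57  52  45  35  35  55  69  81  99 109 113 116 102  61  35  47
  63  69  69  69]
```

```bash
python3 -m handwheel '[[[-2.2,3.4,-6],[0,0,0]],[[0,0,-4],[0,0,0]],[[0,0,0],[0,0,0]],[[0,0,0],[0,0,0]]]'; python3 snap.py e | tail -1; python3 - <<'E'
from geo import *
S=load("e","scene")
for n,s,(x0,y0,x1,y1) in(("s",S,(230,150,280,205)),):
    cv2.imwrite(f"pics/e2_{n}.png",cv2.resize(s["color"][y0:y1,x0:x1,::-1],None,fx=10,fy=10,interpolation=cv2.INTER_NEAREST))
h=cv2.cvtColor(S["color"],cv2.COLOR_RGB2HSV)
for r in range(174,196): print(r,h[r,242:268,1])
B=load("b","scene");h=cv2.cvtColor(B["color"],cv2.COLOR_RGB2HSV)
print("pick")
for r in (188,190,192,194,196,198,200,202): print(r,h[r,160:186,1])
E
```

```text
clock: 6.3
ee_pos: [462.6, 37.8, 174.9]
tcp_rot: [-2.149, -2.291, 0.0]
contact_force: [-0.8, -0.4, -1.5]
opening: 44.7
{'clock': 6.4, 'ee_pos': array([462.84477945,  37.70334846, 175.10176231]), 'tcp_rot': array([2.14891896e+00, 2.29132262e+00, 2.44560096e-04]), 'contact_force': array([ 1.17387685, -0.52528389, -2.0640818 ]), 'opening': 44.94669267260738}
174 [119 131 115  99  94  75  66 102 104 107 118  55  14   4   2   3  10  13
  13  15  16  31 129 167 165 165]
175 [ 78 108 112 103 112  99  91  99  98  80 106  44  13   9   7  11  15  16
  17  18  25  63 145 168 168 165]
176 [ 44  57  52  84  87 103 119 101  72  61  89  46  21  17  15  17  18  19
  18  21  36  95 151 166 165 165]
177 [ 67  54  67 103 113  83 108 101  69  85 104  61  23  22  21  19  19  20
  20  19  38  93 149 167 163 165]
178 [141 130 130 145 139  95 113 107  89 109 115  60  28  22  19  19  20  22
  22  23  38  92 153 159 162 163]
179 [162 162 156 156 142  83 118 107 104 113 116  62  25  22  21  19  20  19
  21  21  40 100 153 165 167 161]
180 [162 166 162 154 121  87 128 107 128 125 121  64  28  20  20  20  20  20
[... 1892 characters left out ...]

   8  15  71 151 180 178 176 156]
192 [159 165 162 163 149  81  19   9   9   8   5   3   2   6  11  13  13  18
  21  20  69 149 178 177 177 177]
194 [166 157 142 136 138  94  27  24  21  21  19  19  18  20  22  22  23  20
  19  20  44 121 170 176 176 175]
196 [135 143 166 156 129 103  50  25  22  20  17  18  19  20  20  20  20  22
  21  21  32  96 162 175 177 175]
198 [181 177 155 135 126 101  53  28  25  21  21  20  19  19  20  20  20  20
  19  21  22  77 152 177 176 173]
200 [133 144 161 161 149 121  75  24  25  23  23  20  23  22  18  18  20  20
  20  21  27  86 157 177 173 173]
202 [163 158 149 137 151 176 163  95  38  22  22  17  19  19  20  18  20  18
  21  41  95 159 173 177 178 174]
```

View pics/e2_s.png

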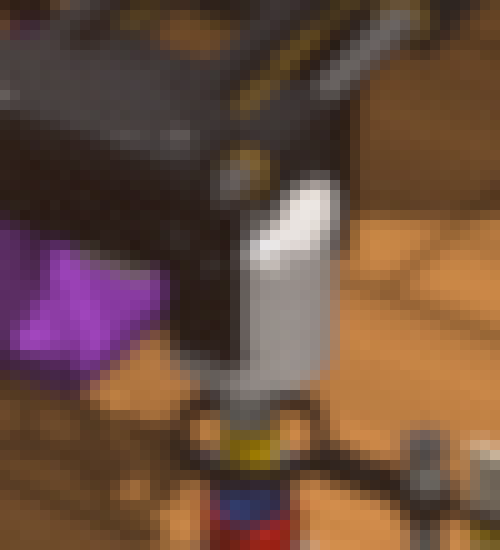

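```bash
python3 - <<'E'
from geo import *
from scipy.optimize import least_squares
S=load("e","scene")
e=[(262.2,186),(261.45,187),(260.2,188),(247.3,186),(248.3,187),(249.4,188),(262.8,184.5)]
for z in(138,139,140):
    P=np.array([plane(S,*p,z)[:2] for p in e])
    r=least_squares(lambda c:np.hypot(*(P-c).T)-23,[463,37]);print(z,r.x.round(1),r.fun.round(1))
# gauge: foot shoulder front rim and tip in scene
A=load("a","scene")
for p,z in(((254.5,208.4),69),((254.5,186.3),129)): print(plane(A,*p,z).round(1))
E
```

```text
138 [460.2  34.5] [-0.6  0.1  0.9 -0.7 -0.7  0.4 -1. ]
139 [461.3  35.2] [-0.6  0.1  0.9 -0.7 -0.7  0.4 -1. ]
140 [462.4  36. ] [-0.6  0.1  0.9 -0.7 -0.7  0.4 -1.1]
[478.6  44.7  69. ]
[459.8  33.1 129. ]
```

```bash
python3 -m handwheel '[[[2,0,-2],[0,0,0]],[[0,0,-2],[0,0,0]],[[0,0,-2],[0,0,0]],[[0,0,-2],[0,0,0]],[[0,0,-1.5],[0,0,0]],[[0,0,-1.5],[0,0,0]]]';  python3 -m handwheel '[[[0,0,-1.5],[0,0,0]],[[0,0,-1.5],[0,0,0]]]'; python3 -m handwheel '[[[0,0,-1.5],[0,0,0]],[[0,0,-1.5],[0,0,0]]]'
```

```text
clock: 7.0
ee_pos: [464.6, 37.7, 163.8]
tcp_rot: [-2.149, -2.291, 0.0]
contact_force: [-0.5, -0.2, -1.9]
opening: 44.2
clock: 7.2
ee_pos: [464.7, 37.7, 160.9]
tcp_rot: [-2.149, -2.291, 0.0]
contact_force: [-1.1, -0.1, -1.2]
opening: 44.6
clock: 7.4
ee_pos: [464.7, 37.7, 157.9]
tcp_rot: [2.149, 2.291, 0.0]
contact_force: [-0.0, 1.2, -2.2]
opening: 44.8
```

```bash
python3 -m handwheel '[[[0,0,-1.5],[0,0,0]],[[0,0,-1],[0,0,0]]]'; python3 -m handwheel '[[[0,0,-1],[0,0,0]],[[0,0,-1],[0,0,0]]]'; python3 -m handwheel '[[[0,0,-1],[0,0,0]]]';python3 snap.py f | tail -1; python3 - <<'E'
from geo import *
S=load("f","scene")
for n,s,(x0,y0,x1,y1) in(("s",S,(230,150,310,220)),):
    cv2.imwrite(f"pics/f2_{n}.png",cv2.resize(s["color"][y0:y1,x0:x1,::-1],None,fx=8,fy=8,interpolation=cv2.INTER_NEAREST))
E
```

```text
clock: 7.6
ee_pos: [464.7, 37.7, 155.4]
tcp_rot: [-2.149, -2.291, 0.0]
contact_force: [0.6, -0.1, -0.9]
opening: 44.7
clock: 7.8
ee_pos: [464.7, 37.7, 153.5]
tcp_rot: [2.149, 2.291, 0.0]
contact_force: [-0.3, -0.2, -2.0]
opening: 44.8
clock: 7.9
ee_pos: [464.7, 37.7, 152.5]
tcp_rot: [2.149, 2.291, -0.0]
contact_force: [-0.2, 0.5, -2.6]
opening: 45.1
{'clock': 8.0, 'ee_pos': array([464.60695782,  37.68543455, 152.43436746]), 'tcp_rot': array([-2.14912133e+00, -2.29115214e+00,  2.35684611e-04]), 'contact_force': array([ 0.73660796, -0.30224177, -1.06682696]), 'opening': 44.59587974664661}
```

View pics/f2_s.png

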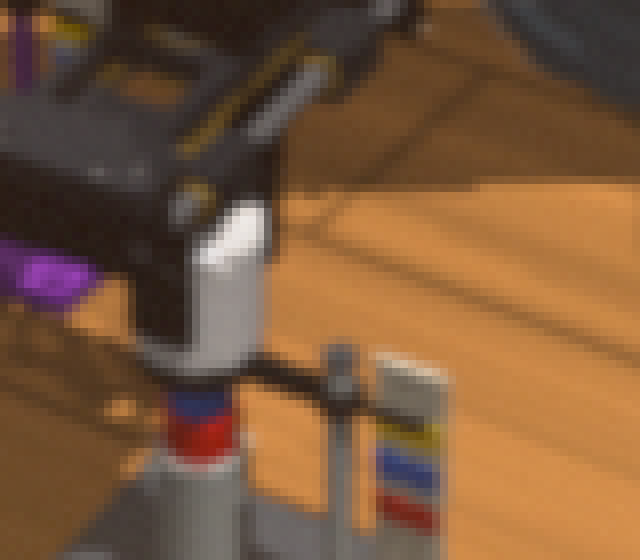

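```bash
python3 -m handwheel '[[[0,0,-1],[0,0,0]],[[0,0,-1],[0,0,0]]]'; python3 -m handwheel '[[[0,0,-1],[0,0,0]],[[0,0,-1],[0,0,0]]]'; python3 -m handwheel '[[[0,0,-1],[0,0,0]]]'
```

```text
clock: 8.2
ee_pos: [464.8, 37.7, 150.7]
tcp_rot: [2.149, 2.291, 0.0]
contact_force: [0.3, -0.5, 1.6]
opening: 44.6
clock: 8.4
ee_pos: [464.8, 37.7, 148.7]
tcp_rot: [2.149, 2.291, 0.0]
contact_force: [-1.2, -0.3, 2.9]
opening: 44.9
clock: 8.5
ee_pos: [464.8, 37.6, 147.7]
tcp_rot: [2.149, 2.291, 0.0]
contact_force: [-1.1, -0.3, 1.3]
opening: 44.8
```

```bash
python3 -m handwheel '[[[0,0,-1],[0,0,0]],[[0,0,-1],[0,0,0]]]'
```

```text
clock: 8.7
ee_pos: [464.8, 37.7, 145.5]
tcp_rot: [2.149, 2.291, 0.0]
contact_force: [0.0, 0.5, 1.9]
opening: 44.8
```

```bash
python3 -m handwheel '[[[0,0,-1],[0,0,0]]]'; python3 -m handwheel '[[[0,0,-1],[0,0,0]]]';  python3 -m handwheel '[[[0,0,-1],[0,0,0]]]'
```

```text
clock: 8.8
ee_pos: [464.8, 37.6, 144.5]
tcp_rot: [2.149, 2.291, 0.0]
contact_force: [0.2, -0.1, 2.2]
opening: 44.6
clock: 8.9
ee_pos: [464.8, 37.6, 143.5]
tcp_rot: [2.149, 2.291, 0.0]
contact_force: [-0.6, 0.4, 1.4]
opening: 44.8
clock: 9.0
ee_pos: [464.8, 37.7, 142.5]
tcp_rot: [2.149, 2.291, 0.0]
contact_force: [-0.7, -0.2, 1.1]
opening: 44.7
```

```bash
python3 -m handwheel '[[[0,0,-1],[0,0,0]]]'; python3 -m handwheel '[[[0,0,-0.7],[0,0,0]]]'
```

```text
clock: 9.1
ee_pos: [464.8, 37.7, 141.5]
tcp_rot: [2.149, 2.291, 0.0]
contact_force: [0.4, -0.1, 2.7]
opening: 44.9
clock: 9.2
ee_pos: [464.8, 37.7, 140.8]
tcp_rot: [2.149, 2.291, 0.0]
contact_force: [-0.2, 0.5, 1.6]
opening: 45.0
```

```bash
python3 -m handwheel '[[[0,0,-0.8],[0,0,0]]]'; python3 -m handwheel '[[[0,0,-0.8],[0,0,0]]]'; python3 -m handwheel '[[[0,0,-0.8],[0,0,0]]]'
```

```text
clock: 9.3
ee_pos: [464.8, 37.7, 140.0]
tcp_rot: [2.149, 2.291, 0.0]
contact_force: [-0.6, 0.5, 1.0]
opening: 44.8
clock: 9.4
ee_pos: [464.8, 37.6, 139.2]
tcp_rot: [2.149, 2.291, 0.0]
contact_force: [-0.0, 0.3, 1.4]
opening: 44.7
clock: 9.5
ee_pos: [464.8, 37.7, 138.4]
tcp_rot: [2.149, 2.291, 0.0]
contact_force: [-0.2, -0.0, 2.2]
opening: 44.7
```

```bash
python3 -m handwheel '[[[0,0,-1],[0,0,0]]]'; python3 -m handwheel '[[[0,0,-1],[0,0,0]]]'; python3 -m handwheel '[[[0,0,-1],[0,0,0]]]'
```

```text
clock: 9.6
ee_pos: [464.8, 37.7, 137.4]
tcp_rot: [2.149, 2.291, 0.0]
contact_force: [-0.2, 0.6, 1.4]
opening: 44.9
clock: 9.7
ee_pos: [464.8, 37.7, 136.4]
tcp_rot: [2.149, 2.291, 0.0]
contact_force: [0.0, -0.3, 1.7]
opening: 44.6
clock: 9.8
ee_pos: [464.8, 37.7, 135.4]
tcp_rot: [2.149, 2.291, 0.0]
contact_force: [-0.3, -0.3, 1.5]
opening: 44.6
```

```bash
python3 -m handwheel '[[[0,0,-1.2],[0,0,0]],[[0,0,-1.2],[0,0,0]]]'; python3 -m handwheel '[[[0,0,-1.2],[0,0,0]],[[0,0,-1.2],[0,0,0]]]';python3 -m handwheel '[[[0,0,-1.2],[0,0,0]],[[0,0,-1.2],[0,0,0]]]'
```

```text
clock: 10.0
ee_pos: [464.8, 37.7, 133.0]
tcp_rot: [2.149, 2.291, 0.0]
contact_force: [0.2, -0.9, 1.0]
opening: 44.9
clock: 10.2
ee_pos: [464.8, 37.6, 130.6]
tcp_rot: [2.149, 2.291, 0.0]
contact_force: [0.6, -0.7, 1.6]
opening: 44.7
clock: 10.4
ee_pos: [464.8, 37.7, 128.2]
tcp_rot: [2.149, 2.291, 0.0]
contact_force: [0.9, 0.3, 2.6]
opening: 44.7
```

```bash
python3 -m handwheel '[[[0,0,-1],[0,0,0]]]'; python3 -m handwheel '[[[0,0,-1],[0,0,0]]]'
```

```text
clock: 10.5
ee_pos: [464.8, 37.7, 127.2]
tcp_rot: [2.149, 2.291, 0.0]
contact_force: [1.0, 0.3, 1.4]
opening: 45.1
clock: 10.6
ee_pos: [464.8, 37.7, 126.2]
tcp_rot: [2.149, 2.291, 0.0]
contact_force: [0.8, -0.5, 1.6]
opening: 44.8
```

```bash
python3 -m handwheel '[[[0,0,-0.8],[0,0,0]]]'; python3 -m handwheel '[[[0,0,-0.8],[0,0,0]]]'
```

```text
clock: 10.7
ee_pos: [464.8, 37.7, 125.4]
tcp_rot: [2.149, 2.291, 0.0]
contact_force: [1.3, -0.5, 1.4]
opening: 44.6
clock: 10.8
ee_pos: [464.8, 37.7, 124.6]
tcp_rot: [2.149, 2.291, 0.0]
contact_force: [0.0, -0.5, 1.5]
opening: 44.6
```

```bash
python3 -m handwheel '[[[0,0,-0.5],[0,0,0]]]'; python3 -m handwheel '[[[0,0,-0.5],[0,0,0]]]'; python3 -m handwheel '[[[0,0,-0.5],[0,0,0]]]'
```

```text
clock: 10.9
ee_pos: [464.8, 37.7, 124.1]
tcp_rot: [2.149, 2.291, 0.0]
contact_force: [1.4, -0.1, 2.1]
opening: 44.9
clock: 11.0
ee_pos: [464.8, 37.7, 123.6]
tcp_rot: [2.149, 2.291, 0.0]
contact_force: [1.6, -0.4, 1.8]
opening: 44.8
clock: 11.1
ee_pos: [464.8, 37.7, 123.1]
tcp_rot: [2.149, 2.291, 0.0]
contact_force: [-0.2, 0.0, 1.5]
opening: 44.7
```

```bash
python3 -m handwheel '[[[0,0,-0.5],[0,0,0]]]'; python3 -m handwheel '[[[0,0,-0.5],[0,0,0]]]'
```

```text
clock: 11.2
ee_pos: [464.8, 37.7, 122.6]
tcp_rot: [2.149, 2.291, 0.0]
contact_force: [0.3, -0.6, 1.0]
opening: 45.0
clock: 11.3
ee_pos: [464.7, 37.7, 122.1]
tcp_rot: [2.149, 2.291, 0.0]
contact_force: [1.5, 0.1, 1.9]
opening: 44.6
```

```bash
python3 -m handwheel '[[[0,0,-0.5],[0,0,0]]]'; python3 -m handwheel '[[[0,0,-0.5],[0,0,0]]]'
```

```text
clock: 11.4
ee_pos: [464.8, 37.7, 121.6]
tcp_rot: [2.149, 2.291, 0.0]
contact_force: [0.6, 0.5, 1.3]
opening: 44.3
clock: 11.5
ee_pos: [464.8, 37.7, 121.1]
tcp_rot: [2.149, 2.291, 0.0]
contact_force: [1.5, -0.3, 1.7]
opening: 45.2
```

```bash
python3 -m handwheel '[[[0,0,-0.5],[0,0,0]]]'; python3 -m handwheel '[[[0,0,-0.5],[0,0,0]]]'
```

```text
clock: 11.6
ee_pos: [464.8, 37.7, 120.6]
tcp_rot: [2.149, 2.291, 0.0]
contact_force: [1.0, 0.2, 0.9]
opening: 44.7
clock: 11.7
ee_pos: [464.8, 37.7, 120.1]
tcp_rot: [2.149, 2.291, 0.0]
contact_force: [0.8, 0.4, 2.0]
opening: 44.8
```

```bash
python3 -m handwheel '[[[0,0,-1],[0,0,0]],[[0,0,-1],[0,0,0]]]'; python3 -m handwheel '[[[0,0,-1],[0,0,0]]]'; python3 -m handwheel '[[[0,0,-1],[0,0,0]]]'
```

```text
clock: 11.9
ee_pos: [464.8, 37.7, 118.1]
tcp_rot: [2.149, 2.291, 0.0]
contact_force: [1.8, -0.4, 1.7]
opening: 44.5
clock: 12.0
ee_pos: [464.8, 37.7, 117.1]
tcp_rot: [2.149, 2.291, 0.0]
contact_force: [1.0, -0.5, 1.4]
opening: 44.7
clock: 12.1
ee_pos: [464.8, 37.7, 116.1]
tcp_rot: [2.149, 2.291, 0.0]
contact_force: [0.1, 0.0, 1.9]
opening: 44.8
```

```bash
python3 -m handwheel '[[[0,0,-1],[0,0,0]]]'; python3 -m handwheel '[[[0,0,-1],[0,0,0]]]'; python3 -m handwheel '[[[0,0,-1],[0,0,0]]]'
```

```text
clock: 12.2
ee_pos: [464.8, 37.7, 115.1]
tcp_rot: [2.149, 2.291, 0.0]
contact_force: [0.5, -1.2, 2.0]
opening: 44.7
clock: 12.3
ee_pos: [464.8, 37.7, 114.1]
tcp_rot: [2.149, 2.291, 0.0]
contact_force: [0.5, -0.6, 2.1]
opening: 44.6
clock: 12.4
ee_pos: [464.8, 37.7, 113.1]
tcp_rot: [2.149, 2.291, 0.0]
contact_force: [0.4, -0.9, 1.9]
opening: 44.7
```

```bash
python3 -m handwheel '[[[0,0,-1],[0,0,0]]]'; python3 -m handwheel '[[[0,0,-1],[0,0,0]]]'; python3 -m handwheel '[[[0,0,-1],[0,0,0]]]'
```

```text
clock: 12.5
ee_pos: [464.8, 37.7, 112.1]
tcp_rot: [2.149, 2.291, 0.0]
contact_force: [0.6, -0.6, 0.4]
opening: 44.6
clock: 12.6
ee_pos: [464.8, 37.7, 111.1]
tcp_rot: [2.149, 2.291, 0.0]
contact_force: [1.7, 0.2, 2.6]
opening: 44.5
clock: 12.7
ee_pos: [464.8, 37.7, 110.1]
tcp_rot: [2.149, 2.291, 0.0]
contact_force: [1.8, -0.1, 0.9]
opening: 44.9
```

```bash
python3 -m handwheel '[[[0,0,-0.8],[0,0,0]]]'; python3 -m handwheel '[[[0,0,-0.8],[0,0,0]]]'
```

```text
clock: 12.8
ee_pos: [464.8, 37.6, 109.3]
tcp_rot: [2.149, 2.291, 0.0]
contact_force: [0.8, -0.2, 1.3]
opening: 44.7
clock: 12.9
ee_pos: [464.8, 37.7, 108.5]
tcp_rot: [2.149, 2.291, 0.0]
contact_force: [1.8, -0.5, 1.9]
opening: 44.9
```

```bash
python3 -m handwheel '[[[0,0,-0.5],[0,0,0]]]'; python3 -m handwheel '[[[0,0,-0.5],[0,0,0]]]'
```

```text
clock: 13.0
ee_pos: [464.7, 37.7, 108.0]
tcp_rot: [2.149, 2.291, 0.0]
contact_force: [2.1, 0.7, 1.9]
opening: 45.0
clock: 13.1
ee_pos: [464.8, 37.7, 107.5]
tcp_rot: [2.149, 2.291, 0.0]
contact_force: [1.3, -1.0, 2.2]
opening: 44.6
```

```bash
python3 -m handwheel '[[[0,0,-0.5],[0,0,0]]]'; python3 -m handwheel '[[[0,0,-0.5],[0,0,0]]]'
```

```text
clock: 13.2
ee_pos: [464.8, 37.6, 107.0]
tcp_rot: [2.149, 2.291, 0.0]
contact_force: [1.3, 0.0, 0.3]
opening: 44.5
clock: 13.3
ee_pos: [464.8, 37.7, 106.5]
tcp_rot: [2.149, 2.291, 0.0]
contact_force: [1.4, 0.2, 1.7]
opening: 44.8
```

```bash
python3 -m handwheel '[[[0,0,-0.5],[0,0,0]]]'; python3 -m handwheel '[[[0,0,-0.4],[0,0,0]]]'
```

```text
clock: 13.4
ee_pos: [464.8, 37.7, 106.0]
tcp_rot: [2.149, 2.291, 0.0]
contact_force: [1.4, 0.6, 2.0]
opening: 44.5
clock: 13.5
ee_pos: [464.8, 37.7, 105.6]
tcp_rot: [2.149, 2.291, 0.0]
contact_force: [1.8, -0.4, 1.9]
opening: 44.6
```

```bash
python3 -m handwheel '[[[0,0,-0.4],[0,0,0]]]'
```

```text
clock: 13.6
ee_pos: [464.8, 37.6, 105.4]
tcp_rot: [2.149, 2.291, 0.0]
contact_force: [0.8, -0.9, 6.3]
opening: 45.0
```

```bash
python3 -m handwheel '[[[0,0,-0.3],[0,0,0]]]'
```

```text
clock: 13.7
ee_pos: [464.8, 37.6, 105.4]
tcp_rot: [2.149, 2.291, 0.0]
contact_force: [-0.1, -1.0, 8.6]
opening: 44.7
```

The ring stopped at about 69 mm underside height, with the force rising to roughly 9 N. That is the red step. I'll seat it a hair more and look.

```bash
python3 -m handwheel '[[[0,0,-0.2],[0,0,0]],[[0,0,0],[0,0,0]]]'; python3 snap.py g | tail -1; python3 - <<'E'
from geo import *
S=load("g","scene")
for n,s,(x0,y0,x1,y1) in(("s",S,(230,150,310,220)),):
    cv2.imwrite(f"pics/g2_{n}.png",cv2.resize(s["color"][y0:y1,x0:x1,::-1],None,fx=8,fy=8,interpolation=cv2.INTER_NEAREST))
E
```

```text
clock: 13.9
ee_pos: [464.7, 37.6, 105.4]
tcp_rot: [2.149, 2.291, 0.0]
contact_force: [1.1, 0.4, 8.0]
opening: 44.4
{'clock': 14.0, 'ee_pos': array([464.77238421,  37.59621376, 105.34921046]), 'tcp_rot': array([2.14870630e+00, 2.29117573e+00, 2.55247393e-04]), 'contact_force': array([ 0.63720576, -0.99960123,  7.20504415]), 'opening': 44.5766458181825}
```

View pics/g2_s.png

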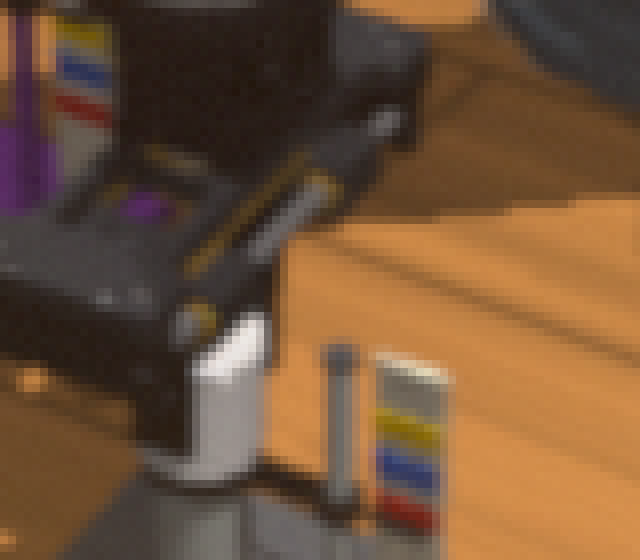

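Needle is at the red zone (scene crop (400,515), on the red band). Next I measure the red bin and lift the ring.

```bash
python3 - <<'E'
from geo import *
T=load("a","top");S=load("a","scene")
h=cv2.cvtColor(T["color"],cv2.COLOR_RGB2HSV);m=(((h[:,:,0]<=6)|(h[:,:,0]>174))&(h[:,:,1]>130)).astype(np.uint8)
m[:, :180]=0;m[:,235:]=0;m[:110]=0;m[165:]=0
c=max(cv2.findContours(m,cv2.RETR_EXTERNAL,cv2.CHAIN_APPROX_NONE)[0],key=cv2.contourArea)
P=np.array([plane(T,*p[0],30)[:2] for p in c]).astype(np.float32)
print(cv2.minAreaRect(P))
for dz in(0,30):print([proj(S,(665+a,176+b,dz)).round(0) for a in(-55,55) for b in(-55,55)])
cv2.imwrite("pics/bin.png",cv2.resize(S["color"][250:320,210:310,::-1],None,fx=7,fy=7,interpolation=cv2.INTER_NEAREST))
E
python3 -m handwheel '[[[0,0,1],[0,0,0]],[[0,0,1.5],[0,0,0]],[[0,0,2],[0,0,0]],[[0,0,3],[0,0,0]],[[0,0,4],[0,0,0]],[[0,0,5],[0,0,0]],[[0,0,5],[0,0,0]]]'
```

```text
((659.855224609375, 170.46481323242188), (113.14603424072266, 111.30955505371094), 0.8433669209480286)
[array([251., 266.]), array([287., 283.]), array([225., 293.]), array([263., 313.])]
[array([251., 258.]), array([287., 275.]), array([225., 285.]), array([263., 305.])]
clock: 14.7
ee_pos: [464.3, 37.7, 126.6]
tcp_rot: [-2.149, -2.291, 0.001]
contact_force: [0.4, 0.2, -1.3]
opening: 44.7
```

View pics/bin.png

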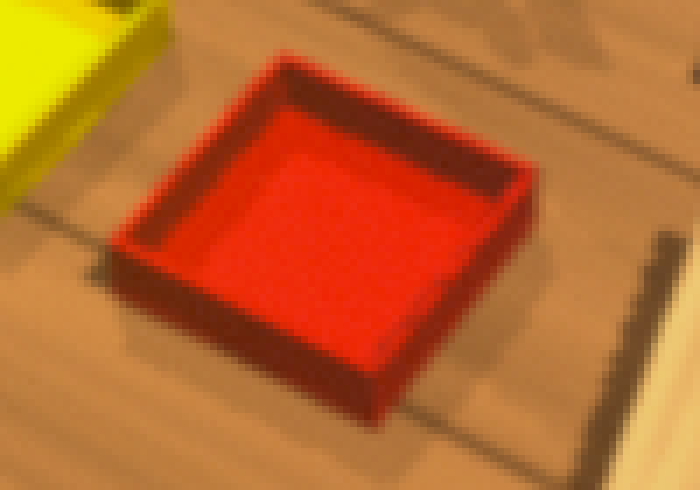

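```bash
python3 - <<'E'
from geo import *
S=load("a","scene")
P=np.array([plane(S,210+x/7-.5,250+y/7-.5,30)[:2] for x,y in((283,52),(538,166),(112,240),(378,378))]);print(P.round(1),P.mean(0))
E
python3 -m handwheel '[[[0,0,8],[0,0,0]],[[0,0,12],[0,0,0]],[[0,0,15],[0,0,0]],[[0,0,18],[0,0,0]],[[0,0,20],[0,0,0]],[[0,0,15],[0,0,0]],[[0,0,0],[0,0,0]],[[0,0,0],[0,0,0]]]'; python3 snap.py h | tail -1; python3 - <<'E'
from geo import *
S=load("h","scene")
cv2.imwrite(f"pics/h2_s.png",cv2.resize(S["color"][130:230,220:310,::-1],None,fx=6,fy=6,interpolation=cv2.INTER_NEAREST))
E
```

```text
[[609.  118.2]
 [605.8 225.5]
 [716.5 120.4]
 [715.9 230.2]] [661.79655764 173.55092994]
clock: 15.5
ee_pos: [464.4, 37.7, 214.5]
tcp_rot: [2.149, 2.291, 0.0]
contact_force: [-0.1, -0.6, -2.1]
opening: 44.6
{'clock': 15.6, 'ee_pos': array([463.89627215,  37.78369943, 213.59002255]), 'tcp_rot': array([-2.14822860e+00, -2.29022195e+00,  1.64908951e-03]), 'contact_force': array([-1.22005222, -0.40931744, -2.51197396]), 'opening': 44.6081258347258}
```

View pics/h2_s.png

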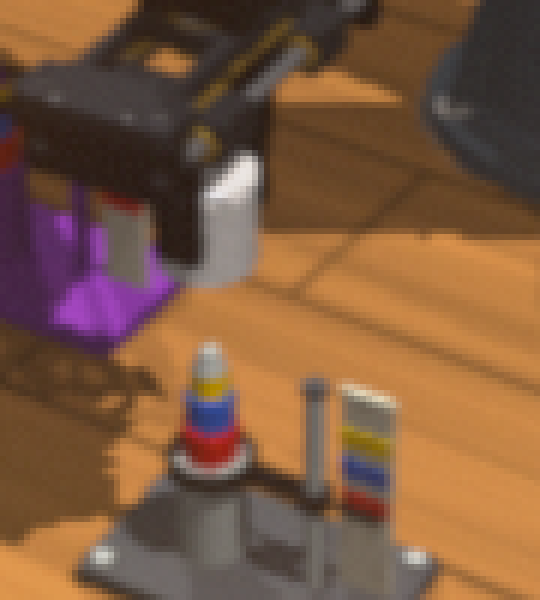

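The collar stays down, with its needle at red (crop (365,507)), and the ring is clear of the gauge. Red bin centre is about (661,172).

```bash
python3 -m handwheel '[[[20,14,0],[0,0,0]],[[32,22,0],[0,0,0]],[[35,24,0],[0,0,0]],[[35,24,0],[0,0,0]],[[35,24,0],[0,0,0]],[[27,18,0],[0,0,0]],[[12.5,8.5,0],[0,0,-0.04]],[[0,0,0],[0,0,0]],[[0,0,-30],[0,0,0]],[[0,0,-40],[0,0,0]],[[0,0,-40],[0,0,0]],[[0,0,-20],[0,0,0]],[[0,0,0],[0,0,0]],[[0,0,0],[0,0,0]]]'; python3 snap.py i | tail -1; python3 - <<'E'
from geo import *
S=load("i","scene")
cv2.imwrite(f"pics/i2_s.png",cv2.resize(S["color"][220:320,210:310,::-1],None,fx=6,fy=6,interpolation=cv2.INTER_NEAREST))
E
```

```text
clock: 17.0
ee_pos: [660.4, 171.6, 83.9]
tcp_rot: [-2.194, -2.247, 0.002]
contact_force: [0.7, 0.7, -1.7]
opening: 45.0
{'clock': 17.1, 'ee_pos': array([662.21759292, 171.97457481,  86.00931845]), 'tcp_rot': array([2.19327113, 2.2465117 , 0.00344375]), 'contact_force': array([-0.50066417,  0.04432782, -1.25611006]), 'opening': 44.56535688877971}
```

View pics/i2_s.png

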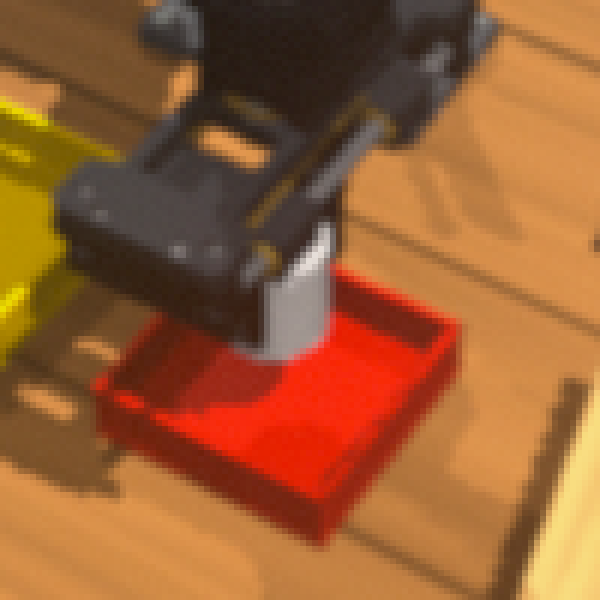

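Ring is over the bin's middle. Next I lower it.

```bash
python3 -m handwheel '[[[0,0,-12],[0,0,0]],[[0,0,-14],[0,0,0]],[[0,0,-9],[0,0,0]],[[0,0,-4],[0,0,0]],[[0,0,-1],[0,0,0]],[[0,0,0],[0,0,0]]]'; python3 -m handwheel '[[[0,0,-1],[0,0,0]],[[0,0,-1],[0,0,0]]]'; python3 -m handwheel '[[[0,0,-0.8],[0,0,0]]]'
```

```text
clock: 17.7
ee_pos: [661.2, 172.2, 43.9]
tcp_rot: [-2.194, -2.248, 0.0]
contact_force: [-0.2, -0.3, -2.6]
opening: 44.7
clock: 17.9
ee_pos: [661.6, 172.2, 42.7]
tcp_rot: [2.194, 2.247, 0.001]
contact_force: [-0.1, 0.7, -1.8]
opening: 45.1
clock: 18.0
ee_pos: [661.4, 172.2, 41.7]
tcp_rot: [2.194, 2.248, 0.001]
contact_force: [-0.6, -0.1, -2.0]
opening: 44.6
```

```bash
python3 -m handwheel '[[[0,0,-0.6],[0,0,0]]]'; python3 -m handwheel '[[[0,0,-0.5],[0,0,0]]]';python3 -m handwheel '[[[0,0,-0.4],[0,0,0]]]'
```

```text
clock: 18.1
ee_pos: [661.3, 172.2, 41.0]
tcp_rot: [2.194, 2.248, 0.0]
contact_force: [-0.1, -0.2, -1.9]
opening: 44.4
clock: 18.2
ee_pos: [661.3, 172.2, 40.7]
tcp_rot: [2.195, 2.248, 0.0]
contact_force: [-0.8, 0.5, 2.1]
opening: 44.9
clock: 18.3
ee_pos: [661.3, 172.2, 40.6]
tcp_rot: [2.194, 2.248, 0.0]
contact_force: [-1.9, -0.5, 4.3]
opening: 44.7
```

```bash
python3 -m handwheel '[[[0,0,0],[0,0,0]],[[0,0,0],[0,0,0]],[[0,0,0],[0,0,0]],[[0,0,0],[0,0,0]],[[0,0,0],[0,0,0]]]' 0.38; python3 -m handwheel '[[[0,0,3],[0,0,0]],[[0,0,10],[0,0,0]],[[0,0,20],[0,0,0]],[[0,0,30],[0,0,0]],[[0,0,40],[0,0,0]],[[0,0,40],[0,0,0]],[[-20,-30,20],[0,0,0]],[[-30,-40,0],[0,0,0]],[[-30,-40,0],[0,0,0]],[[-30,-40,0],[0,0,0]],[[-30,-40,0],[0,0,0]],[[-20,-40,0],[0,0,0]],[[0,-40,0],[0,0,0]],[[0,0,0],[0,0,0]],[[0,0,0],[0,0,0]]]'; python3 snap.py j | tail -1; python3 - <<'E'
from geo import *
S=load("j","scene");T=load("j","top")
cv2.imwrite(f"pics/j2_s.png",cv2.resize(S["color"][170:320,200:320,::-1],None,fx=4,fy=4,interpolation=cv2.INTER_CUBIC))
E
```

```text
clock: 18.8
ee_pos: [661.3, 172.2, 39.9]
tcp_rot: [2.195, 2.248, 0.0]
contact_force: [0.3, 0.3, 0.1]
opening: 59.6
clock: 20.3
ee_pos: [501.4, -98.7, 203.7]
tcp_rot: [2.197, 2.244, 0.001]
contact_force: [0.1, -0.0, 0.2]
opening: 60.0
{'clock': 20.4, 'ee_pos': array([501.17589397, -96.98814544, 203.30278354]), 'tcp_rot': array([-2.19394090e+00, -2.24845951e+00, -6.41430416e-04]), 'contact_force': array([ 0.19344918,  0.15670284, -0.48473114]), 'opening': 59.6995174660453}
```

View pics/j2_s.png

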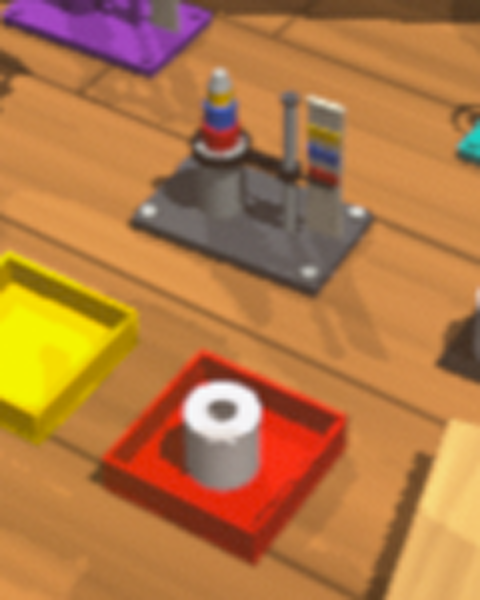

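View pics/j_top.png

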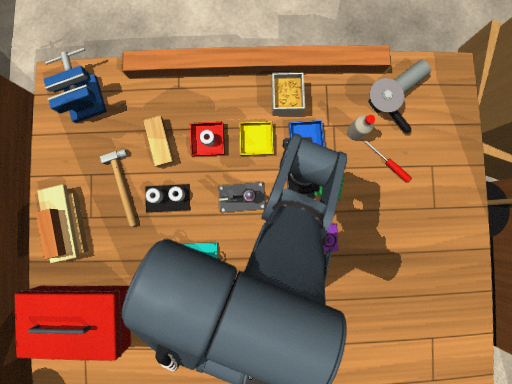

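The ring stands upright in the red bin at top (208,138), inside the walls. The collar is at the red step, and nothing else has moved. Handing in.

```bash
python3 -c "
from station import env
print(env.hand_in()); s=env.sense(); print(s['clock'],s['contact_force'])"
```

```text
the job is handed in; nothing more can be done
None
the job is handed in; nothing more can be done
```

The ring from the green mat has a 30 mm bore, so it went in the red bin, and the job is handed in.

- **Sizing:** I slid the ring down the grey gauge at 15 mm/s or slower in rows of 0.2–1.5 mm once it was on the taper. It stopped with its underside about 69 mm above the gauge's origin, which is the red step. The highest force I read on the gauge was about 9 N.
- **Collar:** after the lift it stayed where the ring took it, with the needle at the red zone.
- **Placing:** the final pictures show the ring upright in the red bin near its centre, and the gripper clear. The two rings on the black mat, the bystanders in view and the gauge look unmoved. The arm covered part of the top view, including the green mat.
- **Timing:** about 20.4 s on the clock, against the 54 s limit.
- **Disagreement:** before the ring went onto the taper, the camera and the arm's reading of the ring's position differed by 2–3 mm. I corrected for that from the picture, and side forces stayed near 2 N or less all the way down.
- **Not checked:** I tried to read the state after handing in and it was refused, so there is no reading from that point.

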